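Rinse and case the banquet tumblers

ROBOT

A 6-joint arm with a two-finger parallel gripper is mounted at the origin on the work surface. World frame = base frame: x ahead of the robot, y to its left, z up, the work surface at z = 0. Lengths are in m, angles in rad, forces in N, time in s.
With the tool pointing down it reaches from about 0.3 to 0.875 m from the base axis. Payload 4.2 kg.
Tool frame: the origin (TCP) lies midway between the tips of the shut fingers; the grasp point (between the pads) lies behind it (hold_point_z is the z of the grasp point in the tool frame, in m); z points along the fingers, y is the line along which they close (so a half turn about z gives the same grasp; the last joint's range is limited). The gripper opens to 85 mm and grips with 20 to 120 N. Pads are 22 mm wide; open, the fingers measure 114 mm over their backs; the gripper's body (76 mm by 85 mm) begins 54 mm behind the grasp point. The pads swing forward as they close: fully open they stand 13 mm farther back than shut.
Start: joints at [-1.19, 0.32, 1.565, -0, 1.257, -0.02], TCP at [0.224, -0.529, 0.231] pointing down, gripper open.
Joint ranges: [-3.11, 3.11], [-0.84, 2.01], [0.21, 2.61], [-1.34, 4.49], [0.05, 2.63], [-2.56, 2.56]. Speed limits (rad/s): [2.57, 2.57, 3.14, 3.14, 3.14, 3.14].

INTERFACE

Orientations are given as a unit quaternion [w, x, y, z].
In Python, from station import sense, snapshot, camera_info, job_done, boxes_of, masks_of, hold_point_z gives the robot as it stands.
- The arm moves only by the tool send_rows, never from a script. Its argument "motion" is a list of rows, each a list of 3 entries, a list of its own where there are three numbers: the shift along the tool's x, y, z in m, then the turn about the tool's z in degrees, then the opening, from 0 (shut) to 1 (fully open). In form: [[[tx, ty, tz], spin, jaw], ...]. A call has 1 to 12 rows; each row shifts and turns the commanded pose from where the row before left it, along the tool's axes as they then stand; what a row does not reach is not made up. A row lasts 1/10 s, in which the tool goes at most 50 mm and 8.59 degrees, less where a joint would pass 70% of its speed; a pose out of reach is approached as far as the arm can. A call is refused whole if a number of a shift passes 0.05 or a number of a turn 8.59, either way. A call with a gripper value outside its range is refused whole. The fingers move at their own pace and stop on an object; "squeeze" is the grip in N (left out, the last holds). Time passes only in rows, so rows that do not move let the fingers close. It gives the time, the measured TCP pose, the force, the opening and the grip force at its end, in the units of the state.
- sense(): the state, without advancing time (a new reading comes with each control period).
- snapshot(name): name is "side" or "top" or "wrist"; returns (picture, depth): 384x512x3 uint8, red, green, blue; 384x512 float32, m along the optical axis (not along the pixel's ray), 0 where there is no reading.
- camera_info(name): a dict with "fx", "fy", "cx", "cy" (pixels), "T" (4x4, takes a point from camera to world coordinates); the wrist camera has in their place "tool_from_camera" (4x4, takes a point from camera to tool coordinates, whose origin is the TCP and whose axes are the flange's). Camera axes: x right, y down, z forward; pixel columns grow to the right and rows downward; lengths in m; the calibration is good to about 2 mm. The wrist camera is an equidistant fisheye: a pixel r from the principal point sees the ray r / f radians off the axis. A picture is of the moment at which its call begins: read the wrist's pose just before it. camera_info takes no time and is no camera call.
- job_done(): hands the job in; it is judged then, once.
Trained networks look in the newest picture that a camera, given by its name, has taken for a name from the list of things; names that differ only in an ending like _2 or _b are one class to them, and where a whole thing is asked for, a point or a joint stands for the part that bears it (a point fixed in the world has none). Each returns a list of dicts, best first, with "confidence" (0 to 1); they miss things now and then, are a little off and sometimes report something else, mostly with a low value. They report only what shows in the picture. A call takes as long as a camera call. They do not tell look-alikes from the thing itself.
- boxes_of(label, camera): "point" ([column, row] in pixels, amid what is visible of it).
- masks_of(label, camera): "region" (384x512 bool, what is visible of it) and "point" ([column, row] in pixels, amid what is visible of it).
The state is a dict: "t": time; "joints": joint angles; "joint_velocities": joint speeds; "joint_efforts": joint torques, N m; "eef_pos": TCP position; "eef_rot": TCP orientation; "wrist_force": force on the tool from outside, world axes, zero at the start; "ft_torque": the same for the moment, N m; "gripper_width": finger opening in m; "grip_force": force on a finger pad.
Only numpy, scipy, OpenCV 4.12 (cv2) and the standard library are available. Lean on these libraries where they do the work, as an engineer would, in place of code of your own. Each camera call takes 0.05 s, during which the arm holds its last target. There are 200 camera calls.

TASK

Rinse and pack away the coloured tumblers on the round placemat. In the order amber, green, blue, red (skip any colour that is missing), push each glass, mouth down as it stands, squarely onto the rinser's white pad until the pad is fully down, hold it there a second, and stand it mouth down in a free compartment of the grey case. When all the glasses are packed, swing the case lid over and press its front edge down until the latch snaps and the lid is fully shut; do not ram the glasses, and leave the other things on the table where they are.

Things in the scene. Friction and masses are not known exactly. Their poses are not given: they have to be found in the camera images.
- glass_amber: amber straight-sided glass tumbler, 62 mm diameter, 75 mm tall, about 150 g, standing mouth-down; origin at the centre of its rim (its lower end as it stands), z axis up through its base. It may be absent (None).
- glass_green: green straight-sided glass tumbler, 62 mm diameter, 75 mm tall, about 150 g, standing mouth-down; origin at the centre of its rim (its lower end as it stands), z axis up through its base. It may be absent (None).
- glass_blue: blue straight-sided glass tumbler, 62 mm diameter, 75 mm tall, about 150 g, standing mouth-down; origin at the centre of its rim (its lower end as it stands), z axis up through its base. It may be absent (None).
- glass_red: red straight-sided glass tumbler, 62 mm diameter, 75 mm tall, about 150 g, standing mouth-down; origin at the centre of its rim (its lower end as it stands), z axis up through its base. It may be absent (None).
- placemat: round thin cork placemat, 280 mm diameter, 1 mm thick, fixed, flush on the table; the tumblers start on it, mouth down, about 130 mm apart. Origin at its centre, on the table.
- rinser: glass rinser, fixed: a steel block 120 x 120 mm, 30 mm high, with a round white sprung pad at its centre. Origin at the centre of its underside; z up.
- pad_top (a point): centre of the top face of the rinser's round white pad (80 mm diameter); 52 mm above the table when up, 40 mm when fully down.
- pad (a joint): how far the rinser's pad is pushed down, m: 0 up, 0.012 fully down (about 8 N); a glass pressing it fully down has its rim 40 mm above the table.
- case: grey case for four glasses, fixed, 190 x 190 mm, walls 52 mm high and 6 mm thick, floor 6 mm thick, crossed by two 6 mm thick dividers (tops 51 mm above the table) into four compartments 86 mm square; a glass standing in one sticks out 29 mm above the walls. Origin at the centre of its underside; its x axis points from the front (latch side) to the hinge side.
- pocket0 (a point): centre of the floor of case compartment 0, 6 mm above the table (front side).
- pocket1 (a point): centre of the floor of case compartment 1, 6 mm above the table (front side).
- pocket2 (a point): centre of the floor of case compartment 2, 6 mm above the table (hinge side).
- pocket3 (a point): centre of the floor of case compartment 3, 6 mm above the table (hinge side).
- lid (a joint): angle of the case's wine-red lid, rad: 0 shut and latched, grows as it opens, up to 2.0. It stays where it is left. The snap latch at the front edge resists from about 0.065 (some 10 to 20 N at the front edge) and pulls the lid home below about 0.025.
- lid_hinge (a point): middle of the lid's hinge line, at the top of the case's hinge-side wall, 52 mm above the table, 95 mm along +x of the case; the hinge line runs along the case's y axis.
- lid_press (a point): point on the outside of the lid's top, mid-width, 30 mm from its front edge (on a black rubber patch). The lid is 190 x 190 mm and 38 mm deep, hollow below; shut, this point is 90 mm above the table, 160 mm from the hinge towards the front. Site z axis points out of the lid's top.
- candlestick: small brass candlestick, 70 mm wide, 55 mm tall; bystander, origin at its foot
- wine: green wine bottle, 74 mm diameter, 230 mm tall; bystander, origin at its foot
- votive: clear glass votive cup, 64 mm diameter, 55 mm tall; bystander, origin at its foot
- bowl: white bowl, 120 mm diameter, 45 mm tall; bystander, origin at its foot
- spoon: steel serving spoon lying down, 190 mm long; bystander, origin at its middle, on the table
- pepper: dark wooden pepper mill, 52 mm diameter, 110 mm tall; bystander, origin at its foot
- menus: stack of menu cards, 100 x 150 x 20 mm; bystander, origin at the middle of its underside
Not all that is in view belongs to the job. Of the things that look like the glass_green, take the one that is farthest from the robot's base at the start.

How it is judged:
By the outcome, as a careful person would: the job done as asked, in the order asked, and still so for the second after the job is handed in, with the robot touching nothing.
Of glass_amber, glass_green, glass_blue, glass_red only 3 to 4 are there at a start; the rules pass over those that are not, and their reading is None.
At some moment in a run one of glass_amber, glass_green, glass_blue, glass_red may be knocked a few centimetres aside while the robot is not near it.
It also fails if it takes over 210 s, if anything falls off the work surface, if the arm or the gripper's body presses on something with over 40 N, if the wrist force passes 120 N, or if a joint passes its speed limit or range.

## Working session

There is one attempt and no reset: what is moved stays moved. The work goes in short steps, Python scripts to look and compute and a tool call to move; the robot and the scene stay as the last step left them, time stands still between calls to the robot, and variables do not carry over. Pictures are saved under pics/ and viewed, at most 14 in all, crops included, and the job is handed in when it is done.

Besides the shell and the picture viewer there is one more tool, called by a JSON object that holds its "api" and its "payload", one argument or row to a line. send_rows: Moves the arm, as the interface text tells. Its arguments: {"type":"object","properties":{"motion":{"type":"array","items":{"type":"array"}},"squeeze":{"type":"number"}},"required":["motion"]}

```bash
mkdir -p pics; ls
cat > h.py <<'E'
import numpy as np, cv2, sys
from station import *
from scipy.spatial.transform import Rotation as R
def save(im,n): cv2.imwrite('pics/'+n, cv2.cvtColor(im,cv2.COLOR_RGB2BGR))
def cloud(cam,d):
    c=camera_info(cam); v,u=np.mgrid[:d.shape[0],:d.shape[1]]
    P=np.stack([(u-c['cx'])/c['fx']*d,(v-c['cy'])/c['fy']*d,d],-1)
    W=P@c['T'][:3,:3].T+c['T'][:3,3]; W[d==0]=np.nan
    return W
E
python3 - <<'E'
from h import *
s=sense(); print({k:np.round(v,3) for k,v in s.items()}); print(hold_point_z)
for n in ['top','side']:
    im,d=snapshot(n); save(im,n+'0.png'); np.save(n+'0.npy',d)
    W=cloud(n,d)
    print(n,np.round(camera_info(n)['T'],3).tolist())
    for l in ['glass_amber','glass_green','glass_blue','glass_red','rinser','case','lid','placemat','candlestick','wine','votive','bowl','pepper','menus','spoon']:
        for m in masks_of(l,n):
            w=W[m['region']]; w=w[~np.isnan(w[:,0])]
            if len(w)==0: continue
            zt=np.percentile(w[:,2],95); t=w[w[:,2]>zt-.008]
            print(l,round(m['confidence'],2),np.round(m['point']),'n',len(w),'med',np.round(np.median(w,0),3),'ztop',zt.round(3),'topc',((t.min(0)+t.max(0))/2).round(3), 'ext',(t.max(0)-t.min(0)).round(3))
E
```

```text
pics
{'t': np.float64(0.0), 'joints': array([-1.19 ,  0.32 ,  1.566,  0.   ,  1.257, -0.02 ]), 'joint_velocities': array([-0.   ,  0.   , -0.001,  0.001, -0.002, -0.   ]), 'joint_efforts': array([-0.0000e+00, -4.1552e+01, -2.3416e+01, -0.0000e+00,  8.0000e-03,
        0.0000e+00]), 'eef_pos': array([ 0.224, -0.529,  0.23 ]), 'eef_rot': array([-0.001,  0.98 ,  0.199, -0.   ]), 'wrist_force': array([ 0.122,  0.403, -0.22 ]), 'ft_torque': array([-0.023,  0.007, -0.052]), 'grip_force': np.float64(0.0), 'gripper_width': np.float64(0.085)}
-0.0187
top [[-0.011, -0.987, 0.159, 0.324], [-1.0, 0.009, -0.013, 0.018], [0.011, -0.159, -0.987, 1.189], [0.0, 0.0, 0.0, 1.0]]
glass_amber 0.6 [160. 176.] n 418 med [0.556 0.302 0.073] ztop 0.077 topc [0.561 0.308 0.075] ext [0.058 0.059 0.01 ]
glass_green 0.85 [148. 292.] n 455 med [0.22  0.318 0.073] ztop 0.077 topc [0.22  0.325 0.074] ext [0.055 0.056 0.01 ]
glass_green 0.63 [145. 233.] n 426 med [0.389 0.336 0.073] ztop 0.078 topc [0.39  0.345 0.075] ext [0.055 0.058 0.011]
glass_green 0.63 [306. 240.] n 354 med [ 0.357 -0.125  0.074] ztop 0.078 to
[... 4749 characters left out ...]
01 ]
bowl 0.68 [171. 191.] n 759 med [0.761 0.045 0.028] ztop 0.046 topc [0.747 0.065 0.044] ext [0.117 0.119 0.012]
bowl 0.58 [290. 142.] n 5671 med [ 0.514 -0.357  0.057] ztop 0.212 topc [ 0.513 -0.397  0.227] ext [0.193 0.057 0.045]
pepper 0.68 [271. 232.] n 564 med [0.385 0.124 0.067] ztop 0.109 topc [0.39  0.11  0.107] ext [0.034 0.036 0.013]
menus 0.85 [346. 157.] n 688 med [ 0.324 -0.391  0.021] ztop 0.025 topc [ 0.328 -0.404  0.022] ext [0.156 0.163 0.01 ]
spoon 0.52 [218. 175.] n 215 med [ 0.677 -0.122  0.014] ztop 0.022 topc [ 0.714 -0.123  0.02 ] ext [0.163 0.096 0.011]
spoon 0.51 [234. 302.] n 940 med [0.381 0.361 0.071] ztop 0.078 topc [0.387 0.346 0.075] ext [0.056 0.063 0.01 ]
```

Run:
```python
import cv2
cv2.imwrite('pics/a.png',cv2.resize(cv2.imread('pics/top0.png'),(800,600),interpolation=cv2.INTER_CUBIC))
cv2.imwrite('pics/b.png',cv2.resize(cv2.imread('pics/side0.png'),(800,600),interpolation=cv2.INTER_CUBIC))
```

```text
(no output)
```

View pics/a.png

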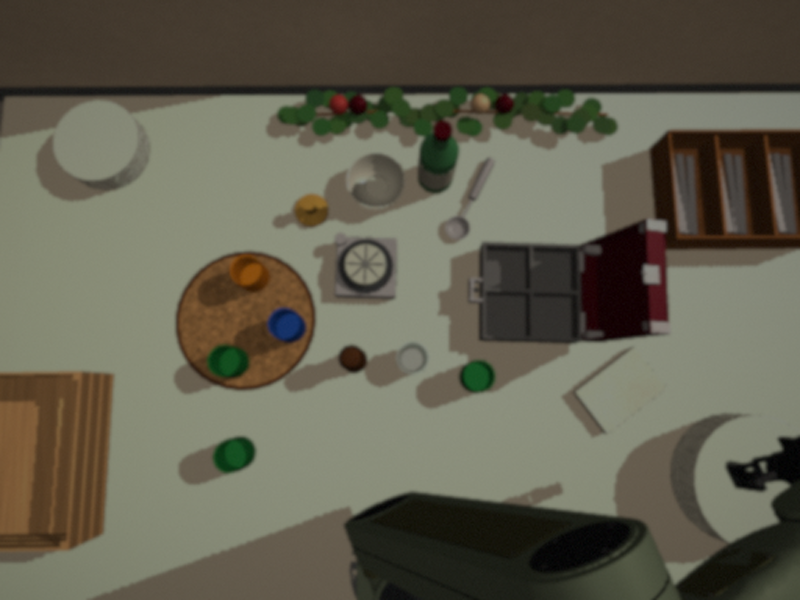

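View pics/b.png

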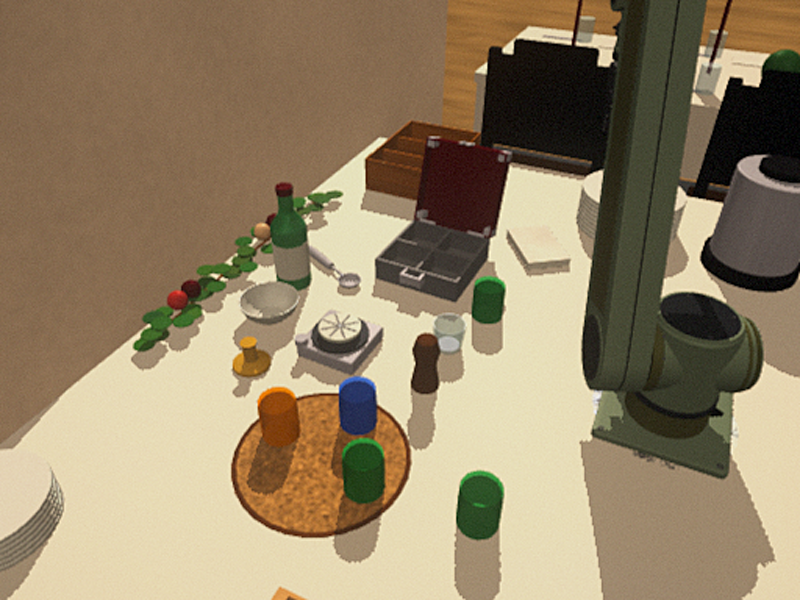

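The pictures show amber (248,272), blue (287,325) and green (228,361) in the top view on the mat. There is no red. Two decoy greens stand off the mat at (235,455) and (477,376). The case is at (530,292), empty, with its lid open to the right (toward −y).

Run:
```python
from h import *
for n in ['top','side']:
    W=cloud(n,np.load(n+'0.npy')).reshape(-1,3); W=W[~np.isnan(W[:,0])]
    b=(W[:,0]>.38)&(W[:,0]<.65)&(W[:,1]>-.345)&(W[:,1]<-.11)
    w=W[b&(W[:,2]>.046)&(W[:,2]<.058)]
    r=cv2.minAreaRect(w[:,:2].astype(np.float32)); print(n,'case',len(w),r)
    w=W[b&(W[:,2]>.05)&(W[:,2]<.056)]; print(np.percentile(w,[1,99],axis=0).round(3).tolist())
    p=W[(abs(W[:,0]-.575)<.05)&(abs(W[:,1]-.085)<.05)&(W[:,2]>.048)&(W[:,2]<.06)]
    print('pad',cv2.minEnclosingCircle(p[:,:2].astype(np.float32)))
    l=W[(abs(W[:,0]-.515)<.11)&(W[:,1]<-.3)&(W[:,1]>-.47)&(W[:,2]>.06)]
    for z in np.arange(.06,.26,.02):
        q=l[(l[:,2]>z)&(l[:,2]<z+.02)]
        if len(q): print(round(z,2),len(q),np.percentile(q,[2,50,98],axis=0)[:,:2].round(3).tolist())
```

```text
top case 1077 ((0.4995330572128296, -0.23006018996238708), (0.23046021163463593, 0.23183368146419525), 89.55968475341797)
[[0.424, -0.344, 0.05], [0.616, -0.119, 0.056]]
pad ((0.5758876800537109, 0.083223856985569), 0.03988271951675415)
0.06 387 [[0.426, -0.38], [0.519, -0.372], [0.607, -0.334]]
0.08 315 [[0.42, -0.386], [0.517, -0.38], [0.607, -0.343]]
0.1 333 [[0.421, -0.393], [0.522, -0.386], [0.607, -0.349]]
0.12 354 [[0.42, -0.399], [0.52, -0.392], [0.607, -0.358]]
0.14 364 [[0.42, -0.405], [0.518, -0.399], [0.607, -0.364]]
0.16 303 [[0.421, -0.411], [0.517, -0.405], [0.608, -0.368]]
0.18 57 [[0.418, -0.41], [0.566, -0.388], [0.608, -0.372]]
0.2 57 [[0.418, -0.426], [0.459, -0.387], [0.608, -0.378]]
0.22 999 [[0.42, -0.426], [0.509, -0.404], [0.605, -0.383]]
0.24 25 [[0.5, -0.388], [0.514, -0.38], [0.528, -0.374]]
side case 778 ((0.49914366006851196, -0.22837978601455688), (0.23302999138832092, 0.23535895347595215), 89.67562866210938)
[[0.422, -0.343, 0.05], [0.614, -0.117, 0.056]]
pad ((0.5754096508026123, 0.0854112058877945), 0.04108985885977745)
0.06 347 [[0.419, -0.382], [0.519, -0.371], [0.607, -0.33]]
0.08 305 [[0.419, -0.389], [0.514, -0.379], [0.607, -0.342]]
0.1 308 [[0.42, -0.393], [0.518, -0.385], [0.606, -0.347]]
0.12 314 [[0.419, -0.4], [0.515, -0.391], [0.606, -0.354]]
0.14 322 [[0.419, -0.405], [0.518, -0.397], [0.607, -0.36]]
0.16 321 [[0.418, -0.413], [0.517, -0.404], [0.606, -0.365]]
0.18 333 [[0.418, -0.419], [0.513, -0.409], [0.606, -0.373]]
0.2 270 [[0.418, -0.423], [0.515, -0.415], [0.606, -0.378]]
0.22 185 [[0.417, -0.421], [0.498, -0.391], [0.605, -0.381]]
0.24 16 [[0.498, -0.387], [0.511, -0.378], [0.528, -0.369]]
```

{"api": "send_rows", "payload": {
  "motion": [
    [[0.03, -0.03, -0.01], -7.3, 1],
    [[0.05, -0.03, -0.005], -7.3, 1],
    [[0.05, -0.03, 0], -7.4, 1],
    [[0.05, -0.03, 0], 0, 1],
    [[0.05, -0.03, 0], 0, 1],
    [[0.05, -0.03, 0], 0, 1],
    [[0.05, -0.03, 0], 0, 1],
    [[0.05, -0.02, 0], 0, 1]
  ]
}}

```text
t: 2.4
eef_pos: [0.3504, -0.158, 0.2459]
eef_rot: [0.0, 0.924, 0.382, 0.0]
wrist_force: [1.4, -0.1, -0.5]
gripper_width: 0.0855
grip_force: 0.0
```

Run:
```python
from h import *
for n in ['top','side']:
    W=cloud(n,np.load(n+'0.npy')).reshape(-1,3); W=W[~np.isnan(W[:,0])]
    w=W[(W[:,0]>.41)&(W[:,0]<.63)&(W[:,1]>-.345)&(W[:,1]<-.11)&(W[:,2]>.047)&(W[:,2]<.056)]
    # fit template of walls/dividers: lines u=0,±92 and v=0,±92, extents ±95
    def cost(p):
        c,s=np.cos(p[2]),np.sin(p[2]); d=w[:,:2]-p[:2]; u=d@[c,s]; v=d@[-s,c]
        e=np.minimum(np.min(abs(u[:,None]-[-.092,0,.092]),1),np.min(abs(v[:,None]-[-.092,0,.092]),1))
        e=np.where((abs(u)>.1)|(abs(v)>.1),.02,np.maximum(e-.002,0)); return np.minimum(e,.01).mean()
    best=min(((cost((x,y,a)),x,y,a) for x in np.arange(.495,.53,.002) for y in np.arange(-.26,-.22,.002) for a in np.arange(-.06,.061,.01)))
    print(n,len(w),np.round(best,4))
    im,_=None,None
```

```text
top 990 [ 0.002  0.519 -0.238 -0.04 ]
side 666 [ 0.0017  0.517  -0.236  -0.04  ]
```

{"api": "send_rows", "payload": {
  "motion": [
    [[0.05, -0.02, 0], 0, 1],
    [[0.05, -0.02, 0], 0, 1],
    [[0.05, -0.02, 0], 0, 1],
    [[0.05, -0.02, 0], 0, 1],
    [[0.05, -0.02, 0], 0, 1],
    [[0.05, -0.02, 0.01], 0, 1],
    [[0.05, -0.015, 0.02], 0, 1],
    [[0.05, -0.01, 0.02], 0, 1],
    [[0.04, 0, 0.02], 0, 1],
    [[0.03, -0.005, 0.02], 0, 1],
    [[0, 0, 0], 0, 1]
  ]
}}

```text
t: 3.5
eef_pos: [0.5633, 0.2501, 0.1564]
eef_rot: [-0.0, 0.924, 0.383, -0.002]
wrist_force: [-0.2, -0.1, -0.3]
gripper_width: 0.0855
grip_force: 0.0
```

```bash
cat >> h.py <<'E'
def go(*ts):
    """tool-frame shifts from current pose to world target(s)"""
    s=sense(); p=np.array(s['eef_pos']); w,x,y,z=s['eef_rot']; Rm=R.from_quat([x,y,z,w]).as_matrix()
    print('t',round(float(s['t']),1),'pos',p.round(4),'phi',np.degrees(np.arctan2(Rm[1,0],Rm[0,0])).round(2),'tilt',Rm[:2,2].round(4),'F',np.round(s['wrist_force'],1),'w',round(float(s['gripper_width']),4),'grip',round(float(s['grip_force']),1),'q',np.round(s['joints'],2))
    for t in ts:
        print(t,'->',(Rm.T@(np.array(t)-p)).round(4)); p=np.array(t)
def glass(cams=('side','top'),names=('amber','green','blue')):
    for n in cams:
        im,d=snapshot(n); save(im,'last_'+n+'.png'); W=cloud(n,d)
        for c in names:
            for m in masks_of('glass_'+c,n):
                w=W[m['region']]; w=w[~np.isnan(w[:,0])]
                if len(w)<50 or m['confidence']<.4: continue
                zt=np.percentile(w[:,2],95); t=w[w[:,2]>zt-.008]
                print(n,c,round(m['confidence'],2),len(w),'zt',zt.round(3),((t.min(0)+t.max(0))/2).round(4)[:2],(t.max(0)-t.min(0)).round(3)[:2])
E
python3 - <<'E'
from h import *
glass(('side','top')); go((.5595,.309,.12),(.5595,.309,.043))
E
```

```text
side amber 0.63 825 zt 0.078 [0.5582 0.3126] [0.056 0.056]
side green 0.94 990 zt 0.078 [0.389  0.3464] [0.059 0.06 ]
side green 0.92 1122 zt 0.078 [0.2165 0.3283] [0.059 0.061]
side green 0.73 545 zt 0.078 [ 0.3545 -0.1269] [0.056 0.062]
side blue 0.6 810 zt 0.078 [0.4571 0.236 ] [0.059 0.061]
top amber 0.58 3873 zt 0.232 [ 0.5138 -0.3995] [0.189 0.05 ]
top green 0.68 356 zt 0.077 [ 0.3576 -0.127 ] [0.058 0.056]
t 3.9 pos [0.5629 0.247  0.1616] phi 44.91 tilt [0.0017 0.0005] F [0.3 0.4 1. ] w 0.0854 grip 0.0 q [ 0.39  0.43  1.58 -0.    1.13  1.18]
(0.5595, 0.309, 0.12) -> [ 0.0413 -0.0463  0.0416]
(0.5595, 0.309, 0.043) -> [-0.0001 -0.0001  0.077 ]
```

{"api": "send_rows", "payload": {
  "motion": [
    [[0.014, -0.016, 0.01], 0, 1],
    [[0.014, -0.015, 0.015], 0, 1],
    [[0.0133, -0.0153, 0.0166], 0, 1],
    [[0, 0, 0.02], 0, 1],
    [[0, 0, 0.02], 0, 1],
    [[0, 0, 0.02], 0, 1],
    [[0, 0, 0.015], 0, 1],
    [[0, 0, 0], 0, 1],
    [[0, 0, 0], 0, 1]
  ]
}}

```text
t: 4.8
eef_pos: [0.5594, 0.3098, 0.0437]
eef_rot: [0.0, 0.924, 0.382, -0.0]
wrist_force: [-0.1, 0.1, -0.4]
gripper_width: 0.0856
grip_force: 0.0
```

Run:
```python
from h import *
glass(('side',),('amber',)); go((.559,.310,.043))
```

```text
side amber 0.57 513 zt 0.078 [0.5601 0.3191] [0.059 0.064]
t 4.9 pos [0.5601 0.3101 0.0448] phi 44.97 tilt [0.0019 0.0009] F [ 0.5 -0.2 -0.1] w 0.0854 grip 0.0 q [ 0.49  0.58  1.64 -0.    0.92  1.27]
(0.559, 0.31, 0.043) -> [-0.0008 -0.0007  0.0018]
```

{"api": "send_rows", "payload": {
  "motion": [
    [[0, 0, 0], 0, 0.6],
    [[0, 0, 0], 0, 0.4],
    [[0, 0, 0], 0, 0.3],
    [[0, 0, 0], 0, 0.3],
    [[0, 0, 0], 0, 0.3],
    [[0, 0, 0], 0, 0.3],
    [[0, 0, 0], 0, 0.3],
    [[0, 0, 0], 0, 0.3]
  ],
  "squeeze": 40
}}

```text
t: 5.7
eef_pos: [0.56, 0.3101, 0.0448]
eef_rot: [-0.0, 0.924, 0.382, 0.001]
wrist_force: [-0.6, 0.8, 7.2]
gripper_width: 0.0611
grip_force: 43.8
```

{"api": "send_rows", "payload": {
  "motion": [
    [[0, 0, -0.01], 0, 0.3],
    [[0, 0, -0.03], 0, 0.3],
    [[0, 0, -0.04], 0, 0.3],
    [[0, 0, -0.04], 0, 0.3],
    [[-0.02, 0.02, 0], 0, 0.3],
    [[-0.04, 0.04, 0], 0, 0.3],
    [[-0.04, 0.04, 0], 0, 0.3],
    [[-0.03, 0.04, 0], 0, 0.3],
    [[-0.02, 0.03, 0], 0, 0.3],
    [[0, 0, 0], 0, 0.3],
    [[0, 0, 0], 0, 0.3]
  ]
}}

```text
t: 6.8
eef_pos: [0.5733, 0.0959, 0.1637]
eef_rot: [-0.0, 0.924, 0.381, -0.0]
wrist_force: [-0.3, 0.9, -1.3]
gripper_width: 0.0612
grip_force: 44.1
```

```bash
python3 - <<'E'
from h import *
im,d=snapshot('side'); save(im[150:330,100:340],'c.png')
go((.5755,.0845,.11),(.5755,.0845,.084))
E
python3 -c "
import cv2;cv2.imwrite('pics/c2.png',cv2.resize(cv2.imread('pics/c.png'),(720,540)))"
```

```text
t 6.8 pos [0.5732 0.0968 0.1636] phi 44.93 tilt [-0.0005  0.0004] F [ 0.4  1.  -1.3] w 0.061 grip 44.1 q [0.15 0.38 1.65 0.   1.11 0.93]
(0.5755, 0.0845, 0.11) -> [-0.007   0.0104  0.0536]
(0.5755, 0.0845, 0.084) -> [0.    0.    0.026]
```

View pics/c2.png

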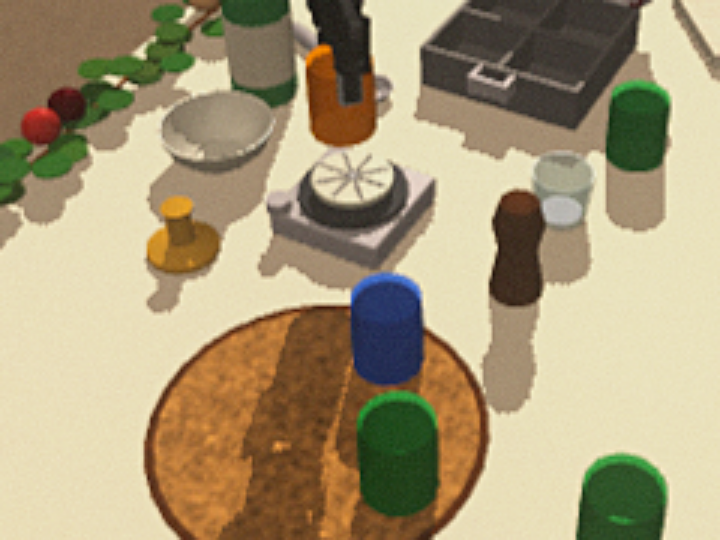

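{"api": "send_rows", "payload": {
  "motion": [
    [[-0.004, 0.005, 0.014], 0, 0.3],
    [[-0.003, 0.0054, 0.02], 0, 0.3],
    [[0, 0, 0.015], 0, 0.3],
    [[0, 0, 0.008], 0, 0.3],
    [[0, 0, 0.006], 0, 0.3],
    [[0, 0, 0.005], 0, 0.3],
    [[0, 0, 0.004], 0, 0.3],
    [[0, 0, 0.003], 0, 0.3],
    [[0, 0, 0.003], 0, 0.3],
    [[0, 0, 0.0015], 0, 0.3],
    [[0, 0, 0], 0, 0.3]
  ]
}}

```text
t: 7.95
eef_pos: [0.5761, 0.0849, 0.0851]
eef_rot: [-0.0, 0.924, 0.382, 0.001]
wrist_force: [-2.6, 2.6, 7.7]
gripper_width: 0.061
grip_force: 44.6
```

Run:
```python
from h import *
go((.5755,.0845,.084))
```

```text
t 8.0 pos [0.5761 0.0849 0.0851] phi 44.93 tilt [0.0011 0.0013] F [-2.6  2.6  7.7] w 0.061 grip 44.6 q [0.13 0.46 1.75 0.   0.93 0.91]
(0.5755, 0.0845, 0.084) -> [-0.0007 -0.0002  0.0011]
```

{"api": "send_rows", "payload": {
  "motion": [
    [[-0.0005, 0, 0.001], 0, 0.3],
    [[0, 0, 0.001], 0, 0.3],
    [[0, 0, 0.001], 0, 0.3],
    [[0, 0, 0], 0, 0.3],
    [[0, 0, 0], 0, 0.3]
  ]
}}

```text
t: 8.45
eef_pos: [0.5763, 0.0849, 0.0847]
eef_rot: [-0.0, 0.924, 0.382, 0.002]
wrist_force: [-5.8, 3.4, 18.9]
gripper_width: 0.0614
grip_force: 46.0
```

{"api": "send_rows", "payload": {
  "motion": [
    [[0, 0, 0], 0, 0.3],
    [[0, 0, 0], 0, 0.3],
    [[0, 0, 0], 0, 0.3],
    [[0, 0, 0], 0, 0.3],
    [[0, 0, 0], 0, 0.3],
    [[0, 0, 0], 0, 0.3],
    [[0, 0, 0], 0, 0.3],
    [[0, 0, 0], 0, 0.3],
    [[0, 0, 0], 0, 0.3],
    [[0, 0, 0], 0, 0.3],
    [[0, 0, 0], 0, 0.3],
    [[0, 0, 0], 0, 0.3]
  ]
}}

```text
t: 9.65
eef_pos: [0.5763, 0.0849, 0.0847]
eef_rot: [-0.0, 0.924, 0.382, 0.002]
wrist_force: [-5.4, 4.9, 19.0]
gripper_width: 0.0613
grip_force: 46.0
```

{"api": "send_rows", "payload": {
  "motion": [
    [[0, 0, -0.008], 0, 0.3],
    [[0, 0, -0.02], 0, 0.3],
    [[0, 0, -0.03], 0, 0.3],
    [[0, 0, -0.035], 0, 0.3],
    [[-0.02, 0.02, 0], 2.3, 0.3],
    [[-0.035, 0.035, 0], 0, 0.3],
    [[-0.035, 0.035, 0], 0, 0.3],
    [[-0.035, 0.035, 0], 0, 0.3],
    [[-0.035, 0.035, 0], 0, 0.3],
    [[-0.035, 0.035, 0], 0, 0.3],
    [[-0.035, 0.03, 0], 0, 0.3],
    [[-0.02, 0.02, 0], 0, 0.3]
  ]
}}

```text
t: 10.85
eef_pos: [0.5579, -0.2697, 0.1739]
eef_rot: [0.001, 0.932, 0.363, -0.0]
wrist_force: [0.2, 0.3, -1.1]
gripper_width: 0.0609
grip_force: 44.0
```

Run:
```python
from h import *
go((.562,-.285,.11),(.562,-.285,.051))
```

```text
t 10.8 pos [ 0.5579 -0.2697  0.1739] phi 42.52 tilt [-0.0001 -0.0021] F [ 0.2  0.3 -1.1] w 0.0609 grip 44.0 q [-0.47  0.43  1.55 -0.    1.17  0.36]
(0.562, -0.285, 0.11) -> [-0.0072  0.014   0.0639]
(0.562, -0.285, 0.051) -> [ 0.0001 -0.0001  0.059 ]
```

{"api": "send_rows", "payload": {
  "motion": [
    [[-0.004, 0.007, 0], 0, 0.3],
    [[-0.0032, 0.007, 0], 0, 0.3],
    [[0, 0, 0.02], 0, 0.3],
    [[0, 0, 0.03], 0, 0.3],
    [[0, 0, 0.025], 0, 0.3],
    [[0, 0, 0.02], 0, 0.3],
    [[0, 0, 0.015], 0, 0.3],
    [[0, 0, 0.008], 0, 0.3],
    [[0, 0, 0.003], 0, 0.3],
    [[0, 0, 0], 0, 0.3]
  ]
}}

```text
t: 11.85
eef_pos: [0.5634, -0.2805, 0.0534]
eef_rot: [0.0, 0.931, 0.364, 0.0]
wrist_force: [-0.5, -0.0, -1.8]
gripper_width: 0.0609
grip_force: 44.0
```

Run:
```python
from h import *
go((.562,-.285,.051))
```

```text
t 11.8 pos [ 0.5634 -0.2805  0.0534] phi 42.71 tilt [ 0.0002 -0.0002] F [-0.5 -0.  -1.8] w 0.0609 grip 44.0 q [-0.48  0.55  1.66 -0.    0.92  0.35]
(0.562, -0.285, 0.051) -> [-0.0041  0.0024  0.0024]
```

{"api": "send_rows", "payload": {
  "motion": [
    [[-0.003, 0.002, 0.001], 0, 0.3],
    [[0, 0, 0.001], 0, 0.3],
    [[0, 0, 0.0005], 0, 0.3],
    [[0, 0, 0], 0, 0.5],
    [[0, 0, 0], 0, 0.8],
    [[0, 0, 0], 0, 0.95],
    [[0, 0, 0], 0, 0.95],
    [[0, 0, -0.01], 0, 0.95],
    [[0, 0, -0.03], 0, 0.95],
    [[0, 0, -0.05], 0, 0.95],
    [[0, 0, -0.05], 0, 1],
    [[0, 0, 0], 0, 1]
  ]
}}

```text
t: 13.05
eef_pos: [0.566, -0.2864, 0.2]
eef_rot: [0.006, 0.931, 0.364, 0.006]
wrist_force: [0.2, 0.3, 0.4]
gripper_width: 0.0854
grip_force: 0.0
```

Run:
```python
from h import *
glass(); go((.5,-.1,.2),(.388,.345,.15))
im=cv2.imread('pics/last_side.png')[60:330,150:410]; cv2.imwrite('pics/d.png',cv2.resize(im,None,fx=2.2,fy=2.2))
```

```text
side amber 0.75 5024 zt 0.208 [ 0.5101 -0.3984] [0.189 0.058]
side amber 0.6 299 zt 0.085 [ 0.5625 -0.2823] [0.058 0.065]
side amber 0.46 2635 zt 0.218 [ 0.4932 -0.3327] [0.156 0.185]
side green 0.96 1122 zt 0.078 [0.2169 0.3287] [0.06  0.061]
side green 0.93 564 zt 0.078 [ 0.3542 -0.1279] [0.056 0.063]
side green 0.84 956 zt 0.078 [0.3889 0.3457] [0.059 0.062]
side green 0.51 2700 zt 0.226 [ 0.4904 -0.329 ] [0.147 0.185]
side blue 0.8 829 zt 0.078 [0.4564 0.2368] [0.059 0.06 ]
top amber 0.76 261 zt 0.083 [ 0.516  -0.2236] [0.147 0.131]
top green 0.65 390 zt 0.078 [ 0.3576 -0.1286] [0.058 0.058]
top green 0.64 516 zt 0.077 [0.2184 0.3271] [0.058 0.059]
top green 0.6 464 zt 0.077 [0.3899 0.3444] [0.055 0.06 ]
t 13.4 pos [ 0.5616 -0.2841  0.1892] phi 42.66 tilt [-0.0026  0.0013] F [ 0.9 -1.1 -0.2] w 0.0853 grip 0.0 q [-0.49  0.43  1.5  -0.    1.22  0.34]
(0.5, -0.1, 0.2) -> [ 0.0795 -0.1771 -0.0104]
(0.388, 0.345, 0.15) -> [ 0.2193 -0.403   0.0509]
```

View pics/d.png

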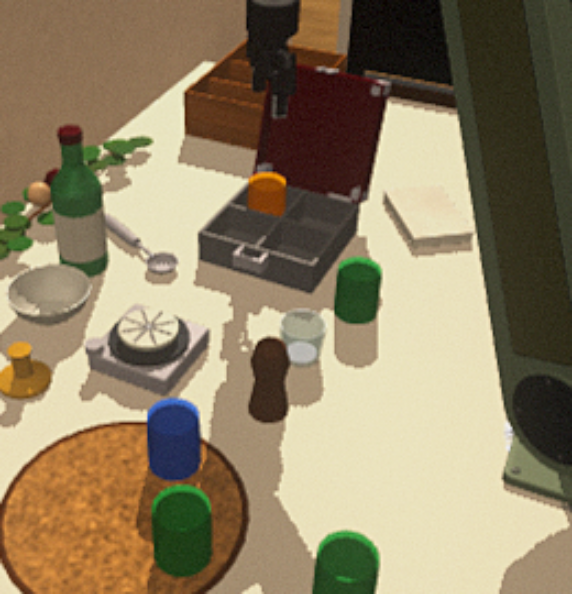

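{"api": "send_rows", "payload": {
  "motion": [
    [[0.015, -0.03, 0], 0, 1],
    [[0.0225, -0.0435, 0], 0, 1],
    [[0.0225, -0.0435, 0], 0, 1],
    [[0.0225, -0.0435, 0], 0, 1],
    [[0.0225, -0.0435, 0], 0, 1],
    [[0.0225, -0.0435, 0], 0, 1],
    [[0.0225, -0.0435, 0], 0, 1],
    [[0.0225, -0.0435, 0], 0, 1],
    [[0.0225, -0.0435, 0], 0, 1],
    [[0.0225, -0.0435, 0], 0, 1],
    [[0.0225, -0.0435, 0], 0, 1],
    [[0.015, -0.03, 0.01], 0, 1]
  ]
}}

```text
t: 14.65
eef_pos: [0.4138, 0.2554, 0.1811]
eef_rot: [-0.0, 0.931, 0.365, 0.001]
wrist_force: [-0.2, -0.8, 0.6]
gripper_width: 0.0855
grip_force: 0.0
```

Run:
```python
from h import *
glass(('side',),('green','blue')); go((.3892,.3453,.12),(.3892,.3453,.043))
```

```text
side green 0.96 995 zt 0.078 [0.3894 0.3461] [0.06  0.064]
side green 0.82 1054 zt 0.078 [0.2163 0.3294] [0.057 0.059]
side green 0.81 587 zt 0.078 [ 0.3557 -0.1269] [0.059 0.063]
side green 0.6 799 zt 0.025 [ 0.3279 -0.4058] [0.159 0.178]
side blue 0.86 807 zt 0.078 [0.4574 0.2356] [0.06  0.061]
side blue 0.59 6634 zt 0.005 [0.4736 0.3293] [0.278 0.271]
t 14.8 pos [0.413  0.2535 0.1795] phi 42.89 tilt [-0.0023 -0.0017] F [-0.8  0.   0.6] w 0.0856 grip 0.0 q [ 0.53  0.22  1.84 -0.    1.08  1.35]
(0.3892, 0.3453, 0.12) -> [ 0.0452 -0.0835  0.0594]
(0.3892, 0.3453, 0.043) -> [0.0002 0.     0.077 ]
```

{"api": "send_rows", "payload": {
  "motion": [
    [[0.015, -0.028, 0.005], 0, 1],
    [[0.0152, -0.0285, 0.01], 0, 1],
    [[0.015, -0.027, 0.015], 0, 1],
    [[0, 0, 0.02], 0, 1],
    [[0, 0, 0.025], 0, 1],
    [[0, 0, 0.025], 0, 1],
    [[0, 0, 0.02], 0, 1],
    [[0, 0, 0.0145], 0, 1],
    [[0, 0, 0], 0, 1],
    [[0, 0, 0], 0, 1]
  ]
}}

```text
t: 15.8
eef_pos: [0.3915, 0.3436, 0.0463]
eef_rot: [0.0, 0.932, 0.363, -0.0]
wrist_force: [0.4, 0.2, -0.1]
gripper_width: 0.0854
grip_force: 0.0
```

Run:
```python
from h import *
go((.3892,.3453,.0445))
```

```text
t 15.8 pos [0.3915 0.3436 0.0463] phi 42.59 tilt [-0.0001 -0.0005] F [ 0.4  0.2 -0.1] w 0.0854 grip 0.0 q [ 0.7   0.43  1.93 -0.    0.78  1.53]
(0.3892, 0.3453, 0.0445) -> [-0.0006 -0.0028  0.0018]
```

{"api": "send_rows", "payload": {
  "motion": [
    [[0, -0.0028, 0.0018], 0, 1],
    [[0, 0, 0], 0, 0.7],
    [[0, 0, 0], 0, 0.4],
    [[0, 0, 0], 0, 0.3],
    [[0, 0, 0], 0, 0.3],
    [[0, 0, 0], 0, 0.3],
    [[0, 0, 0], 0, 0.3],
    [[0, 0, 0], 0, 0.3]
  ]
}}

```text
t: 16.6
eef_pos: [0.3894, 0.3468, 0.0453]
eef_rot: [-0.0, 0.931, 0.364, 0.001]
wrist_force: [-0.2, -1.5, 6.0]
gripper_width: 0.0606
grip_force: 43.7
```

{"api": "send_rows", "payload": {
  "motion": [
    [[0, 0, -0.01], 0, 0.3],
    [[0, 0, -0.03], 0, 0.3],
    [[0, 0, -0.045], 0, 0.3],
    [[0, 0, -0.045], 0, 0.3],
    [[0, 0.02, 0], 0, 0.3],
    [[-0.005, 0.045, 0], 0, 0.3],
    [[-0.007, 0.048, 0], 0, 0.3],
    [[-0.007, 0.048, 0], 0, 0.3],
    [[-0.007, 0.048, 0], 0, 0.3],
    [[-0.007, 0.048, 0], 0, 0.3],
    [[-0.005, 0.04, 0], 0, 0.3],
    [[0, 0.015, 0], 0, 0.3]
  ]
}}

```text
t: 17.8
eef_pos: [0.574, 0.0881, 0.1745]
eef_rot: [0.001, 0.932, 0.362, 0.0]
wrist_force: [-0.8, 1.0, -1.9]
gripper_width: 0.0607
grip_force: 44.3
```

Run:
```python
from h import *
glass(('side',),('green','blue')); go((.5757,.0847,.11),(.5757,.0847,.084))
```

```text
side green 0.85 540 zt 0.206 [0.5638 0.1   ] [0.077 0.051]
side green 0.74 1116 zt 0.078 [0.2168 0.3288] [0.06  0.061]
side green 0.72 269 zt 0.085 [ 0.5613 -0.2849] [0.056 0.062]
side green 0.57 559 zt 0.078 [ 0.356 -0.124] [0.059 0.058]
side blue 0.75 791 zt 0.078 [0.457  0.2357] [0.06  0.061]
side blue 0.57 294 zt 0.085 [ 0.5625 -0.2849] [0.059 0.062]
t 17.9 pos [0.5722 0.0911 0.1742] phi 42.57 tilt [-0.0012  0.0005] F [-0.3  0.6 -1.5] w 0.0608 grip 44.3 q [0.14 0.37 1.64 0.   1.13 0.97]
(0.5757, 0.0847, 0.11) -> [-0.0017  0.0071  0.0642]
(0.5757, 0.0847, 0.084) -> [0.    0.    0.026]
```

{"api": "send_rows", "payload": {
  "motion": [
    [[-0.001, 0.004, 0.02], 0, 0.3],
    [[-0.001, 0.003, 0.025], 0, 0.3],
    [[0, 0, 0.02], 0, 0.3],
    [[0, 0, 0.01], 0, 0.3],
    [[0, 0, 0.006], 0, 0.3],
    [[0, 0, 0.004], 0, 0.3],
    [[0, 0, 0.003], 0, 0.3],
    [[0, 0, 0.002], 0, 0.3],
    [[0, 0, 0.001], 0, 0.3],
    [[0, 0, 0.001], 0, 0.3],
    [[0, 0, 0], 0, 0.3]
  ]
}}

```text
t: 19.05
eef_pos: [0.576, 0.0857, 0.0852]
eef_rot: [-0.0, 0.932, 0.363, 0.001]
wrist_force: [-5.0, 2.5, 13.8]
gripper_width: 0.061
grip_force: 45.8
```

{"api": "send_rows", "payload": {
  "motion": [
    [[0, 0, 0.001], 0, 0.3],
    [[0, 0, 0], 0, 0.3],
    [[0, 0, 0], 0, 0.3],
    [[0, 0, 0], 0, 0.3],
    [[0, 0, 0], 0, 0.3],
    [[0, 0, 0], 0, 0.3],
    [[0, 0, 0], 0, 0.3],
    [[0, 0, 0], 0, 0.3],
    [[0, 0, 0], 0, 0.3],
    [[0, 0, 0], 0, 0.3],
    [[0, 0, 0], 0, 0.3],
    [[0, 0, 0], 0, 0.3]
  ]
}}

```text
t: 20.25
eef_pos: [0.5761, 0.0858, 0.0852]
eef_rot: [-0.0, 0.932, 0.363, 0.002]
wrist_force: [-7.4, 2.7, 19.3]
gripper_width: 0.061
grip_force: 46.4
```

{"api": "send_rows", "payload": {
  "motion": [
    [[0, 0, -0.008], 0, 0.3],
    [[0, 0, -0.02], 0, 0.3],
    [[0, 0, -0.03], 0, 0.3],
    [[0, 0, -0.035], 0, 0.3],
    [[-0.02, 0.01, 0], 0, 0.3],
    [[-0.044, 0.02, 0], 0, 0.3],
    [[-0.044, 0.02, 0], 0, 0.3],
    [[-0.044, 0.02, 0], 0, 0.3],
    [[-0.044, 0.02, 0], 0, 0.3],
    [[-0.044, 0.02, 0], 0, 0.3],
    [[-0.03, 0.013, 0], 0, 0.3],
    [[0, 0, 0], 0, 0.3]
  ]
}}

```text
t: 21.45
eef_pos: [0.4595, -0.1922, 0.1748]
eef_rot: [0.001, 0.932, 0.362, 0.0]
wrist_force: [-0.3, 1.3, -1.1]
gripper_width: 0.0607
grip_force: 44.3
```

Run:
```python
from h import *
glass(('side',),('blue',)); go((.4738,-.1892,.11),(.4738,-.1892,.051))
```

```text
side blue 0.93 790 zt 0.078 [0.4565 0.2363] [0.058 0.06 ]
t 21.6 pos [ 0.4608 -0.1894  0.1747] phi 42.55 tilt [ 0.0016 -0.0005] F [ 0.6 -0.2 -2. ] w 0.0609 grip 44.3 q [-0.41  0.24  1.82  0.    1.07  0.41]
(0.4738, -0.1892, 0.11) -> [0.0097 0.0086 0.0647]
(0.4738, -0.1892, 0.051) -> [-0.     -0.0001  0.059 ]
```

{"api": "send_rows", "payload": {
  "motion": [
    [[0.005, 0.0045, 0], 0, 0.3],
    [[0.0047, 0.0041, 0], 0, 0.3],
    [[0, 0, 0.02], 0, 0.3],
    [[0, 0, 0.03], 0, 0.3],
    [[0, 0, 0.025], 0, 0.3],
    [[0, 0, 0.02], 0, 0.3],
    [[0, 0, 0.015], 0, 0.3],
    [[0, 0, 0.008], 0, 0.3],
    [[0, 0, 0.003], 0, 0.3],
    [[0, 0, 0], 0, 0.3]
  ]
}}

```text
t: 22.55
eef_pos: [0.4741, -0.1881, 0.0534]
eef_rot: [0.0, 0.931, 0.364, 0.0]
wrist_force: [-0.2, -0.3, -1.5]
gripper_width: 0.0612
grip_force: 44.3
```

Run:
```python
from h import *
go((.4738,-.1892,.051))
```

```text
t 22.6 pos [ 0.4741 -0.1881  0.0534] phi 42.72 tilt [ 0.0003 -0.0002] F [-0.2 -0.3 -1.5] w 0.0612 grip 44.3 q [-0.4   0.4   1.95 -0.    0.79  0.43]
(0.4738, -0.1892, 0.051) -> [-0.001   0.0006  0.0024]
```

{"api": "send_rows", "payload": {
  "motion": [
    [[-0.001, 0.0005, 0.001], 0, 0.3],
    [[0, 0, 0.001], 0, 0.3],
    [[0, 0, 0.0005], 0, 0.3],
    [[0, 0, 0], 0, 0.5],
    [[0, 0, 0], 0, 0.8],
    [[0, 0, 0], 0, 0.95],
    [[0, 0, 0], 0, 0.95],
    [[0, 0, -0.01], 0, 0.95],
    [[0, 0, -0.03], 0, 0.95],
    [[0, 0, -0.04], 0, 0.95],
    [[0, 0, -0.045], 0, 1],
    [[0, 0, 0], 0, 1]
  ]
}}

```text
t: 23.75
eef_pos: [0.4768, -0.191, 0.1828]
eef_rot: [0.005, 0.931, 0.364, 0.005]
wrist_force: [0.8, -1.1, 0.7]
gripper_width: 0.0854
grip_force: 0.0
```

{"api": "send_rows", "payload": {
  "motion": [
    [[0.015, -0.018, 0], 0, 1],
    [[0.03, -0.035, 0], 0, 1],
    [[0.031, -0.037, 0], 0, 1],
    [[0.031, -0.037, 0], 0, 1],
    [[0.031, -0.037, 0], 0, 1],
    [[0.031, -0.037, 0], 0, 1],
    [[0.031, -0.037, 0], 0, 1],
    [[0.031, -0.037, 0], 0, 1],
    [[0.02, -0.024, 0], 0, 1],
    [[0.014, -0.015, 0], 0, 1],
    [[0, 0, 0], 0, 1]
  ]
}}

```text
t: 24.85
eef_pos: [0.455, 0.2234, 0.1759]
eef_rot: [-0.0, 0.931, 0.365, 0.0]
wrist_force: [-0.1, -0.8, 0.0]
gripper_width: 0.0855
grip_force: 0.0
```

Run:
```python
from h import *
glass(('side','top'),('green','blue')); go((.457,.236,.12),(.457,.236,.0445))
```

```text
side green 0.88 582 zt 0.078 [ 0.3554 -0.1289] [0.057 0.062]
side green 0.82 1146 zt 0.078 [0.2169 0.3297] [0.059 0.061]
side green 0.66 347 zt 0.084 [ 0.4729 -0.1881] [0.061 0.062]
side blue 0.9 834 zt 0.078 [0.4565 0.2363] [0.06  0.059]
top green 0.88 384 zt 0.084 [ 0.4743 -0.19  ] [0.057 0.059]
top green 0.87 382 zt 0.077 [ 0.3576 -0.1285] [0.058 0.058]
t 25.1 pos [0.4552 0.22   0.1759] phi 42.58 tilt [-0.0001 -0.0004] F [-0.1 -0.3  1.1] w 0.0853 grip 0.0 q [ 0.43  0.26  1.81 -0.    1.08  1.26]
(0.457, 0.236, 0.12) -> [ 0.0122 -0.0106  0.0559]
(0.457, 0.236, 0.0445) -> [ 0.     -0.      0.0755]
```

{"api": "send_rows", "payload": {
  "motion": [
    [[0.006, -0.0055, 0.01], 0, 1],
    [[0.006, -0.0055, 0.02], 0, 1],
    [[0, 0, 0.025], 0, 1],
    [[0, 0, 0.025], 0, 1],
    [[0, 0, 0.02], 0, 1],
    [[0, 0, 0.02], 0, 1],
    [[0, 0, 0.0125], 0, 1],
    [[0, 0, 0], 0, 1],
    [[0, 0, 0], 0, 1]
  ]
}}

```text
t: 26.05
eef_pos: [0.4566, 0.2372, 0.0431]
eef_rot: [0.0, 0.932, 0.364, -0.0]
wrist_force: [0.3, 0.2, 0.4]
gripper_width: 0.0856
grip_force: 0.0
```

Run:
```python
from h import *
go((.457,.236,.0445))
```

```text
t 26.1 pos [0.4566 0.2372 0.0431] phi 42.64 tilt [-0.0005 -0.0003] F [0.3 0.2 0.4] w 0.0856 grip 0.0 q [ 0.46  0.42  1.95 -0.    0.77  1.28]
(0.457, 0.236, 0.0445) -> [-0.0005  0.0012 -0.0014]
```

{"api": "send_rows", "payload": {
  "motion": [
    [[-0.0005, 0.001, -0.0014], 0, 1],
    [[0, 0, 0], 0, 0.7],
    [[0, 0, 0], 0, 0.4],
    [[0, 0, 0], 0, 0.3],
    [[0, 0, 0], 0, 0.3],
    [[0, 0, 0], 0, 0.3],
    [[0, 0, 0], 0, 0.3],
    [[0, 0, 0], 0, 0.3]
  ]
}}

```text
t: 26.85
eef_pos: [0.4575, 0.2364, 0.0458]
eef_rot: [0.0, 0.931, 0.364, 0.001]
wrist_force: [0.7, -0.8, 5.9]
gripper_width: 0.0612
grip_force: 43.3
```

{"api": "send_rows", "payload": {
  "motion": [
    [[0, 0, -0.01], 0, 0.3],
    [[0, 0, -0.03], 0, 0.3],
    [[0, 0, -0.045], 0, 0.3],
    [[0, 0, -0.045], 0, 0.3],
    [[-0.001, 0.02, 0], 0, 0.3],
    [[-0.003, 0.04, 0], 0, 0.3],
    [[-0.004, 0.045, 0], 0, 0.3],
    [[-0.004, 0.045, 0], 0, 0.3],
    [[-0.003, 0.03, 0], 0, 0.3],
    [[0, 0.012, 0], 0, 0.3],
    [[0, 0, 0], 0, 0.3]
  ]
}}

```text
t: 27.95
eef_pos: [0.5764, 0.084, 0.1747]
eef_rot: [-0.0, 0.932, 0.363, -0.0]
wrist_force: [0.6, 0.8, -1.7]
gripper_width: 0.0612
grip_force: 44.0
```

Run:
```python
from h import *
go((.5757,.0847,.11),(.5757,.0847,.084))
```

```text
t 27.9 pos [0.5764 0.084  0.1747] phi 42.54 tilt [-0.0003  0.0002] F [ 0.6  0.8 -1.7] w 0.0612 grip 44.0 q [0.12 0.37 1.63 0.   1.14 0.95]
(0.5757, 0.0847, 0.11) -> [-0.     -0.0009  0.0647]
(0.5757, 0.0847, 0.084) -> [0.    0.    0.026]
```

{"api": "send_rows", "payload": {
  "motion": [
    [[0, 0, 0.02], 0, 0.3],
    [[0, 0, 0.025], 0, 0.3],
    [[0, 0, 0.02], 0, 0.3],
    [[0, 0, 0.01], 0, 0.3],
    [[0, 0, 0.006], 0, 0.3],
    [[0, 0, 0.004], 0, 0.3],
    [[0, 0, 0.003], 0, 0.3],
    [[0, 0, 0.002], 0, 0.3],
    [[0, 0, 0.001], 0, 0.3],
    [[0, 0, 0.001], 0, 0.3],
    [[0, 0, 0], 0, 0.3]
  ]
}}

```text
t: 29.05
eef_pos: [0.5762, 0.0857, 0.0857]
eef_rot: [-0.0, 0.932, 0.364, 0.001]
wrist_force: [-4.7, 1.4, 14.6]
gripper_width: 0.061
grip_force: 45.4
```

{"api": "send_rows", "payload": {
  "motion": [
    [[0, 0, 0.001], 0, 0.3],
    [[0, 0, 0], 0, 0.3],
    [[0, 0, 0], 0, 0.3],
    [[0, 0, 0], 0, 0.3],
    [[0, 0, 0], 0, 0.3],
    [[0, 0, 0], 0, 0.3],
    [[0, 0, 0], 0, 0.3],
    [[0, 0, 0], 0, 0.3],
    [[0, 0, 0], 0, 0.3],
    [[0, 0, 0], 0, 0.3],
    [[0, 0, 0], 0, 0.3],
    [[0, 0, 0], 0, 0.3]
  ]
}}

```text
t: 30.25
eef_pos: [0.5763, 0.0858, 0.0856]
eef_rot: [-0.0, 0.932, 0.364, 0.002]
wrist_force: [-7.7, 1.0, 18.5]
gripper_width: 0.0608
grip_force: 46.0
```

{"api": "send_rows", "payload": {
  "motion": [
    [[0, 0, -0.008], 0, 0.3],
    [[0, 0, -0.02], 0, 0.3],
    [[0, 0, -0.03], 0, 0.3],
    [[0, 0, -0.035], 0, 0.3],
    [[-0.017, 0.017, 0], 0, 0.3],
    [[-0.034, 0.034, 0], 0, 0.3],
    [[-0.034, 0.034, 0], 0, 0.3],
    [[-0.034, 0.034, 0], 0, 0.3],
    [[-0.034, 0.034, 0], 0, 0.3],
    [[-0.026, 0.027, 0], 0, 0.3],
    [[-0.018, 0.018, 0], 0, 0.3],
    [[0, 0, 0], 0, 0.3]
  ]
}}

```text
t: 31.45
eef_pos: [0.5656, -0.198, 0.1752]
eef_rot: [0.001, 0.932, 0.362, 0.001]
wrist_force: [0.0, 0.6, -1.2]
gripper_width: 0.0609
grip_force: 44.1
```

Run:
```python
from h import *
go((.5658,-.193,.11),(.5658,-.193,.0515))
```

```text
t 31.4 pos [ 0.5656 -0.198   0.1752] phi 42.43 tilt [ 0.0022 -0.0023] F [ 0.   0.6 -1.2] w 0.0609 grip 44.1 q [-0.36  0.39  1.6  -0.    1.15  0.48]
(0.5658, -0.193, 0.11) -> [ 0.0035 -0.0037  0.0652]
(0.5658, -0.193, 0.0515) -> [-0.     -0.0002  0.0585]
```

{"api": "send_rows", "payload": {
  "motion": [
    [[0.0015, -0.0015, 0], 0, 0.3],
    [[0, 0, 0.02], 0, 0.3],
    [[0, 0, 0.03], 0, 0.3],
    [[0, 0, 0.025], 0, 0.3],
    [[0, 0, 0.02], 0, 0.3],
    [[0, 0, 0.015], 0, 0.3],
    [[0, 0, 0.008], 0, 0.3],
    [[0, 0, 0.003], 0, 0.3],
    [[0, 0, 0], 0, 0.3]
  ]
}}

```text
t: 32.35
eef_pos: [0.5657, -0.1916, 0.0541]
eef_rot: [0.0, 0.931, 0.364, 0.0]
wrist_force: [-0.4, -0.3, -0.4]
gripper_width: 0.061
grip_force: 44.1
```

Run:
```python
from h import *
go((.5658,-.193,.0515))
```

```text
t 32.4 pos [ 0.5657 -0.1916  0.0541] phi 42.71 tilt [ 0.0005 -0.0001] F [-0.4 -0.3 -0.4] w 0.061 grip 44.1 q [-0.35  0.51  1.74  0.    0.88  0.48]
(0.5658, -0.193, 0.0515) -> [-0.0009  0.0011  0.0026]
```

{"api": "send_rows", "payload": {
  "motion": [
    [[-0.0005, 0.0005, 0.001], 0, 0.3],
    [[0, 0, 0.0015], 0, 0.3],
    [[0, 0, 0], 0, 0.5],
    [[0, 0, 0], 0, 0.8],
    [[0, 0, 0], 0, 0.95],
    [[0, 0, 0], 0, 0.95],
    [[0, 0, -0.01], 0, 0.95],
    [[0, 0, -0.03], 0, 0.95],
    [[0, 0, -0.045], 0, 0.95],
    [[0, 0, -0.045], 0, 0.95],
    [[0, 0, -0.045], 0, 0.5],
    [[0, 0, -0.045], 0, 0]
  ]
}}

```text
t: 33.55
eef_pos: [0.5649, -0.1927, 0.2742]
eef_rot: [0.0, 0.931, 0.364, 0.0]
wrist_force: [0.5, 0.5, -0.1]
gripper_width: 0.0541
grip_force: 0.0
```

{"api": "send_rows", "payload": {
  "motion": [
    [[0, 0, -0.015], -7.5, 0],
    [[0, 0, 0], -7.5, 0],
    [[0, 0, 0], -7.5, 0],
    [[0, 0, 0], -7.5, 0],
    [[0, 0, 0], -7.5, 0],
    [[0, 0, 0], -7.5, 0],
    [[0, 0, 0], 0, 0]
  ]
}}

```text
t: 34.25
eef_pos: [0.5652, -0.1928, 0.2871]
eef_rot: [0.0, 0.721, 0.692, 0.0]
wrist_force: [0.6, 0.3, -0.5]
gripper_width: -0.0004
grip_force: 0.0
```

Run:
```python
from h import *
glass(('side','top'))
go((.508,-.492,.29),(.508,-.492,.192),(.5172,-.257,.192))
W=cloud('top',np.load('top0.npy')).reshape(-1,3); b=W[(W[:,1]<-.44)&(W[:,1]>-.6)&(W[:,0]>.35)&(W[:,0]<.8)&(W[:,2]>.03)]
for x in np.arange(.35,.8,.05):
    q=b[(b[:,0]>x)&(b[:,0]<x+.05)]
    if len(q): print(round(x,2),len(q),'zmax',q[:,2].max().round(3),'ymax',q[:,1].max().round(3))
im=cv2.imread('pics/last_side.png')[60:330,150:410]; cv2.imwrite('pics/e.png',cv2.resize(im,None,fx=2.2,fy=2.2))
```

```text
side amber 0.63 267 zt 0.085 [ 0.5632 -0.2628] [0.06  0.107]
side green 0.87 1105 zt 0.078 [0.2169 0.3281] [0.059 0.065]
side green 0.86 350 zt 0.085 [ 0.4719 -0.1873] [0.058 0.058]
side blue 0.86 316 zt 0.084 [ 0.5651 -0.1912] [0.061 0.057]
side blue 0.5 259 zt 0.022 [ 0.7161 -0.1206] [0.163 0.106]
top green 0.73 464 zt 0.077 [0.2185 0.3254] [0.058 0.056]
top green 0.72 389 zt 0.055 [0.7002 0.1955] [0.028 0.028]
top green 0.71 158 zt 0.166 [ 0.388  -0.0768] [0.01  0.004]
top green 0.6 260 zt 0.078 [ 0.3584 -0.095 ] [0.056 0.086]
top blue 0.45 199 zt 0.083 [ 0.5688 -0.1794] [0.054 0.03 ]
top blue 0.45 2064 zt 0.233 [ 0.4905 -0.3032] [0.22  0.236]
t 34.6 pos [ 0.5653 -0.1928  0.2863] phi 87.63 tilt [ 0.0001 -0.0001] F [-0.7 -0.7 -0.3] w -0.0004 grip 0.0 q [-0.35  0.33  1.41 -0.    1.4  -0.31]
(0.508, -0.492, 0.29) -> [-0.3013 -0.0449 -0.0036]
(0.508, -0.492, 0.192) -> [ 0.    -0.     0.098]
(0.5172, -0.257, 0.192) -> [ 0.2352 -0.0005 -0.    ]
0.6 314 zmax 0.094 ymax -0.509
0.65 269 zmax 0.093 ymax -0.508
0.7 236 zmax 0.096 ymax -0.508
0.75 187 zmax 0.094 ymax -0.509
```

View pics/e.png

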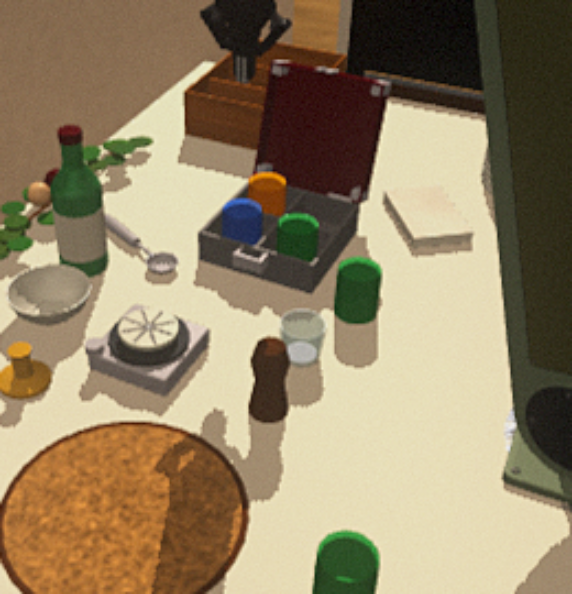

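Amber (267,190), blue (243,220) and green (297,235) all stand in the case. Now I'll go over behind the lid.

{"api": "send_rows", "payload": {
  "motion": [
    [[-0.02, -0.003, -0.005], 0, 0],
    [[-0.045, -0.007, -0.005], 0, 0],
    [[-0.047, -0.007, 0], 0, 0],
    [[-0.047, -0.007, 0], 0, 0],
    [[-0.047, -0.007, 0], 0, 0],
    [[-0.045, -0.007, 0], 0, 0],
    [[-0.032, -0.005, 0], 0, 0],
    [[-0.018, -0.002, 0], 0, 0],
    [[0, 0, 0], 0, 0]
  ]
}}

```text
t: 35.55
eef_pos: [0.507, -0.4943, 0.2952]
eef_rot: [-0.0, 0.723, 0.691, -0.0]
wrist_force: [0.3, -0.1, -1.1]
gripper_width: -0.0001
grip_force: 0.0
```

Run:
```python
from h import *
go((.508,-.492,.195),(.5102,-.43,.195))
```

```text
t 35.5 pos [ 0.507  -0.4943  0.2952] phi 87.45 tilt [-0.0009  0.    ] F [ 0.3 -0.1 -1.1] w -0.0001 grip 0.0 q [-0.79  0.52  1.09 -0.    1.53 -0.74]
(0.508, -0.492, 0.195) -> [0.0023 0.0009 0.1002]
(0.5102, -0.43, 0.195) -> [ 0.062  -0.0006 -0.    ]
```

{"api": "send_rows", "payload": {
  "motion": [
    [[0, 0, 0.03], 0, 0],
    [[0, 0, 0.04], 0, 0],
    [[0, 0, 0.03], 0, 0],
    [[0.02, 0, 0], 0, 0],
    [[0.025, 0, 0], 0, 0],
    [[0.015, 0, 0], 0, 0],
    [[0.012, 0, 0], 0, 0],
    [[0.012, 0, 0], 0, 0],
    [[0.012, 0, 0], 0, 0],
    [[0.012, 0, 0], 0, 0]
  ]
}}

```text
t: 36.55
eef_pos: [0.5132, -0.3868, 0.2016]
eef_rot: [0.005, 0.721, 0.693, -0.002]
wrist_force: [-5.8, -8.9, 26.5]
gripper_width: -0.0002
grip_force: 6.2
```

{"api": "send_rows", "payload": {
  "motion": [
    [[0.012, 0, 0], 0, 0],
    [[0.012, 0, 0], 0, 0],
    [[0.012, 0, 0], 0, 0],
    [[0.012, 0, 0], 0, 0]
  ]
}}

```text
t: 36.95
eef_pos: [0.5145, -0.3349, 0.1963]
eef_rot: [0.0, 0.721, 0.692, 0.0]
wrist_force: [0.6, -2.9, 2.5]
gripper_width: 0.0004
grip_force: 1.6
```

Run:
```python
from h import *
im,d=snapshot('side'); go((.5172,-.257,.192))
cv2.imwrite('pics/f.png',cv2.resize(cv2.cvtColor(im,cv2.COLOR_RGB2BGR)[60:250,190:400],None,fx=2.5,fy=2.5))
```

```text
t 37.0 pos [ 0.5144 -0.3327  0.196 ] phi 87.71 tilt [-0.0007  0.0029] F [-0.5  0.4  2.3] w -0.0001 grip 0.9 q [-0.59  0.4   1.53  0.    1.21 -0.55]
(0.5172, -0.257, 0.192) -> [ 0.0757 -0.0002  0.0042]
```

View pics/f.png

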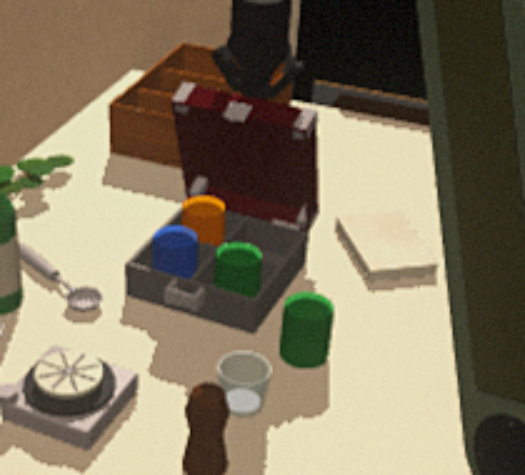

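{"api": "send_rows", "payload": {
  "motion": [
    [[0.01, 0, 0], 0, 0],
    [[0.01, 0, 0], 0, 0],
    [[0.01, 0, 0], 0, 0],
    [[0.01, 0, 0], 0, 0],
    [[0.01, 0, 0.002], 0, 0],
    [[0.01, 0, 0.003], 0, 0],
    [[0.01, 0, 0.004], 0, 0],
    [[0.01, 0, 0.005], 0, 0]
  ]
}}

```text
t: 37.8
eef_pos: [0.5177, -0.255, 0.182]
eef_rot: [0.0, 0.721, 0.693, 0.0]
wrist_force: [-0.5, -1.3, 0.4]
gripper_width: -0.0001
grip_force: 0.6
```

Run:
```python
from h import *
im,d=snapshot('side')
W=cloud('side',d); 
for m in masks_of('lid','side')[:2]:
    w=W[m['region']]; w=w[~np.isnan(w[:,0])]; print(m['confidence'],len(w))
    for y in np.arange(-.40,-.12,.04):
        q=w[(w[:,1]>y)&(w[:,1]<y+.04)]
        if len(q)>3: print(round(y,2),len(q),np.percentile(q[:,2],[5,50,95]).round(3))
h=np.array([.5142,-.332,.052])
for th,r in [(.6,.155),(.4,.16),(.2,.16),(.08,.16),(0,.16)]:
    f=r*np.cos(th)-.038*np.sin(th); z=r*np.sin(th)+.038*np.cos(th)
    print(th,(h+np.array([.04*f,f,z])).round(4))
go()
```

```text
0.83 1400
-0.36 409 [0.058 0.072 0.092]
-0.32 101 [0.068 0.102 0.128]
-0.28 83 [0.113 0.138 0.171]
-0.24 534 [0.167 0.2   0.21 ]
-0.2 261 [0.18  0.187 0.196]
0.6 [ 0.5185 -0.2255  0.1709]
0.4 [ 0.5195 -0.1994  0.1493]
0.2 [ 0.5202 -0.1827  0.121 ]
0.08 [ 0.5205 -0.1755  0.1027]
0 [ 0.5206 -0.172   0.09  ]
t 37.9 pos [ 0.5172 -0.2539  0.1814] phi 87.73 tilt [-0.0018  0.0022] F [-0.7 -0.7 -0.4] w -0.0001 grip 0.0 q [-0.48  0.36  1.64  0.    1.15 -0.44]
```

{"api": "send_rows", "payload": {
  "motion": [
    [[0.01, 0, 0.002], 0, 0],
    [[0.01, 0, 0.004], 0, 0],
    [[0.0085, 0, 0.0045], 0, 0],
    [[0.0095, 0, 0.0065], 0, 0],
    [[0.009, 0, 0.007], 0, 0],
    [[0.0075, 0, 0.008], 0, 0],
    [[0.0065, 0, 0.009], 0, 0],
    [[0.0055, 0, 0.0095], 0, 0],
    [[0.0045, 0, 0.0095], 0, 0],
    [[0.003, 0, 0.007], 0, 0]
  ]
}}

```text
t: 38.9
eef_pos: [0.5204, -0.1813, 0.1142]
eef_rot: [-0.001, 0.721, 0.693, -0.0]
wrist_force: [0.4, -0.4, 0.7]
gripper_width: 0.0003
grip_force: 0.3
```

Run:
```python
from h import *
im,d=snapshot('side'); go((.5205,-.1755,.103),(.5206,-.172,.0895))
cv2.imwrite('pics/g.png',cv2.resize(cv2.cvtColor(im,cv2.COLOR_RGB2BGR)[60:250,190:400],None,fx=2.5,fy=2.5))
```

```text
t 39.0 pos [ 0.5198 -0.1809  0.1132] phi 87.67 tilt [-0.003   0.0015] F [-0.5  0.7  0. ] w -0.0 grip 0.0 q [-0.36  0.38  1.79  0.    0.97 -0.32]
(0.5205, -0.1755, 0.103) -> [0.0054 0.0005 0.0102]
(0.5206, -0.172, 0.0895) -> [ 0.0035 -0.      0.0135]
```

View pics/g.png

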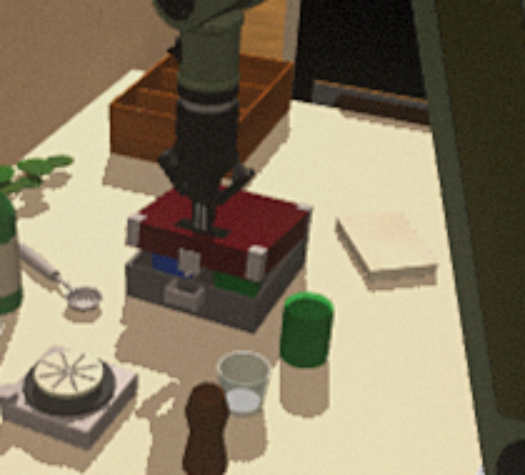

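{"api": "send_rows", "payload": {
  "motion": [
    [[0.003, 0, 0.005], 0, 0],
    [[0.0025, 0, 0.005], 0, 0],
    [[0.002, 0, 0.004], 0, 0],
    [[0.001, 0, 0.003], 0, 0],
    [[0.0005, 0, 0.003], 0, 0],
    [[0, 0, 0.002], 0, 0],
    [[0, 0, 0.002], 0, 0],
    [[0, 0, 0], 0, 0],
    [[0, 0, 0], 0, 0]
  ]
}}

```text
t: 39.85
eef_pos: [0.521, -0.1731, 0.0911]
eef_rot: [0.0, 0.721, 0.693, -0.0]
wrist_force: [-0.6, -0.6, 0.4]
gripper_width: 0.0001
grip_force: 0.0
```

{"api": "send_rows", "payload": {
  "motion": [
    [[0, 0, 0.0015], 0, 0],
    [[0, 0, 0.0015], 0, 0],
    [[0, 0, 0.001], 0, 0],
    [[0, 0, 0], 0, 0],
    [[0, 0, 0], 0, 0]
  ]
}}

```text
t: 40.35
eef_pos: [0.5213, -0.1732, 0.0897]
eef_rot: [0.001, 0.721, 0.693, 0.0]
wrist_force: [-4.2, 2.2, 16.4]
gripper_width: -0.0001
grip_force: 8.2
```

{"api": "send_rows", "payload": {
  "motion": [
    [[0, 0, 0.001], 0, 0],
    [[0, 0, 0], 0, 0],
    [[0, 0, 0], 0, 0],
    [[0, 0, -0.01], 0, 0],
    [[0, 0, -0.04], 0, 0],
    [[0, 0, -0.05], 0, 0],
    [[0, 0, -0.05], 0, 0],
    [[0, 0, -0.04], 0, 0],
    [[0.03, 0, 0], 0, 0],
    [[0.04, 0, 0], 0, 0],
    [[0.04, 0, 0], 0, 0],
    [[0, 0, 0], 0, 0]
  ]
}}

```text
t: 41.55
eef_pos: [0.5255, -0.0595, 0.2763]
eef_rot: [-0.001, 0.72, 0.694, 0.001]
wrist_force: [0.4, -1.6, -0.4]
gripper_width: 0.0
grip_force: 0.0
```

Run:
```python
from h import *
go()
for n in ('side','top'):
    im,d=snapshot(n); save(im,'end_%s.png'%n); W=cloud(n,d).reshape(-1,3); W=W[~np.isnan(W[:,0])]
    w=W[(abs(W[:,0]-.516)<.07)&(W[:,1]>-.32)&(W[:,1]<-.155)&(W[:,2]>.06)&(W[:,2]<.12)]
    A=np.c_[w[:,:2],np.ones(len(w))]; k=np.linalg.lstsq(A,w[:,2],rcond=None)[0]
    print(n,len(w),k.round(4),'z front',(k@[.52,-.145,1]).round(4),'hinge',(k@[.515,-.33,1]).round(4))
cv2.imwrite('pics/h.png',cv2.resize(cv2.imread('pics/end_side.png'),(800,600)))
```

```text
t 41.5 pos [ 0.5255 -0.0595  0.2763] phi 87.92 tilt [-0.      0.0017] F [ 0.4 -1.6 -0.4] w 0.0 grip 0.0 q [-0.14  0.22  1.59  0.    1.33 -0.1 ]
side 1070 [0.0014 0.0023 0.0919] z front 0.0923 hinge 0.0919
top 1648 [0.0027 0.0013 0.0884] z front 0.0896 hinge 0.0894
```

View pics/h.png

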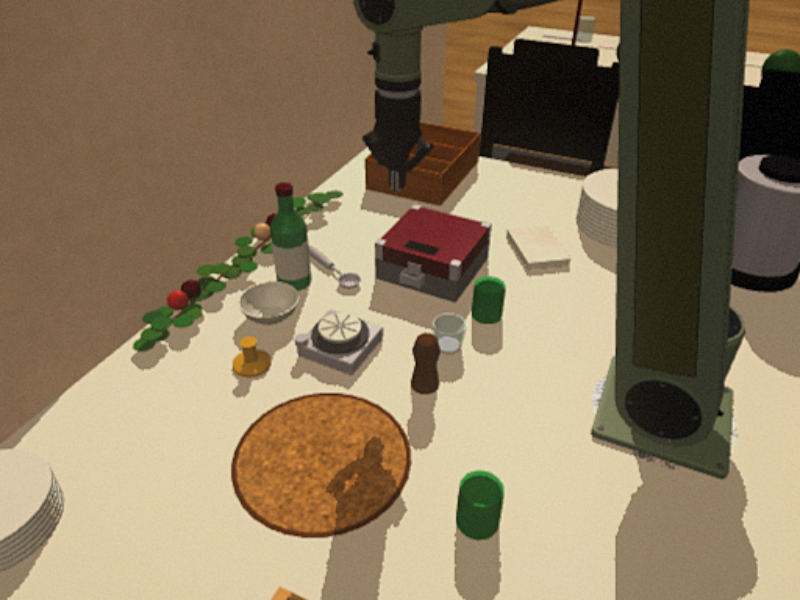

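The lid is flat and shut at (433,245), with its top at about 90 mm from front to hinge. The mat is empty, the other things are where they were, and the arm is clear.

```bash
python3 -c "
from station import job_done
print(job_done())"
```

```text
the job is handed in; nothing more can be done
None
```

I rinsed the amber, green and blue glasses in that order (red was absent), packed them mouth down, shut the case lid (flat all across at about 90 mm), and handed the job in at about 42 s.

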